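Slide a drilled plate under the jig's drag spring

ROBOT

A 6-joint arm with a two-finger parallel gripper is mounted at the origin on the work surface. World frame = base frame: x ahead of the robot, y to its left, z up, the work surface at z = 0. Lengths are in m, angles in rad, forces in N, time in s.
With the tool pointing down it reaches from about 0.35 to 0.975 m from the base axis. Payload 4.9 kg.
Tool frame: the origin (TCP) lies at the very end of the fingers, on their centre line; the grasp point (between the pads) lies 19 mm behind it; z points along the fingers, y is the direction in which the jaws open and shut (so a half turn about z gives the same grasp; the last joint's range is limited). The gripper opens to 85 mm and grips with 20 to 120 N. Pads are 22 mm wide; open, the fingers measure 114 mm over their backs; the gripper's body (76 mm by 85 mm) begins 54 mm behind the grasp point. The pads swing forward as they close: fully open they stand 13 mm farther back than shut.
Start: joints at [-1.226, 0.053, 1.613, -0, 1.476, -0.119], TCP at [0.28, -0.559, 0.231] pointing down, gripper open.
Joint ranges: [-3.01, 3.01], [-1.01, 2.22], [0.06, 2.58], [-1.02, 4.17], [0.09, 2.62], [-3.14, 3.14]. Speed limits (rad/s): [2.57, 2.57, 3.14, 3.14, 3.14, 3.14].

INTERFACE

Orientations are given as a unit quaternion [w, x, y, z].
In Python, from plant import state, eyes, job_done gives the robot as it stands.
- The arm moves only by the tool apply_moves, never from a script. Its argument "commands" is a list of rows, each an object with "linear": the shift along the tool's x, y, z in m, a list of three; "delta_rot": the turn, a rotation vector about the tool's x, y, z in degrees, a list of three; "fingers": the closure in counts, from 0 (fully open) to 255 (shut). In form: [{"linear": [x, y, z], "delta_rot": [wx, wy, wz], "fingers": fingers}, ...]. A call has exactly 8 rows; each row is the pose to reach, as a shift and turn from the pose commanded when the call began, along the tool's axes at that moment; what a row does not reach only later rows make up. A row lasts 1/10 s, in which the tool goes at most 50 mm and 8.59 degrees, less where a joint would pass 70% of its speed; a pose out of reach is approached as far as the arm can. A call with a gripper value outside its range is refused whole. The fingers move at their own pace and stop on an object; the grip force is fixed at half the most. Time passes only in rows, so rows that repeat a pose let the fingers close, or fill a call up. It gives the time, the measured TCP pose, the force and the opening at its end, in the units of the state.
- state(): the state, without advancing time (a new reading comes with each control period).
- eyes.grab_frame(name): name is "scene" or "side" or "wrist"; returns the picture (480x640x3 uint8, red, green, blue); there is no depth.
- eyes.camera_params(name): a dict with "fx", "fy", "cx", "cy" (pixels), "k1" (the pictures are not rectified: a ray, as slopes to the right and down, at radius r is drawn at 1 + k1 r^2 times it, then the intrinsics apply), "position" and "rotation" of the camera in the world; the wrist camera has in their place "T_tool_cam" (4x4, takes a point from camera to tool coordinates, whose origin is the TCP and whose axes are the flange's). Camera axes: x right, y down, z forward; pixel columns grow to the right and rows downward; lengths in m; the calibration is good to about 2 mm. A picture is of the moment at which its call begins: read the wrist's pose just before it. camera_params takes no time and is no camera call.
- job_done(): hands the job in, once; it reports no verdict.
The state is a dict: "time": time; "joint_pos": joint angles; "joint_vel": joint speeds; "joint_efforts": joint torques, N m; "tool_pos": TCP position; "tool_rot": TCP orientation; "contact_force": force on the tool from outside, world axes, zero at the start; "ft_torque": the same for the moment, N m; "gripper_width": opening from 0.0 (shut) to 1.0 (fully open).
Only numpy, scipy, OpenCV 4.12 (cv2) and the standard library are available. Lean on these libraries where they do the work, as an engineer would, in place of code of your own. Each camera call takes 0.05 s, during which the arm holds its last target.

TASK

The aluminium plate lies raised on the brass spring lifter at the open end of the drilling jig. With your fingertips, press the plate down hard behind its blue rib and, keeping it pressed down, slide it along the channel, under the green crossbar and the drag spring, until its nose is right against the red end stop and the lifter springs up behind it; then let go and move clear. Do not pick up or tip the plate, and leave the other things on the jig and bench where they are.

Things in the scene. Friction and masses are not known exactly. Their poses are not given: they have to be found in the camera images.
- jig: Fixed drilling jig. Origin on the bench under the channel centreline; x along the channel in the sliding direction, z up. Grey foot plate 12 mm thick, x -100..180, y -65..135 mm. Channel 72 mm wide, rails 12 mm thick, tops z 44 mm, open at the start. Oiled steel floor z 30 mm from x 23 mm to the stop, the brass lifter before it (x -75..21 mm). Plate on jig: friction about 0.25.
- crossbar (a point): Middle of the underside of the green crossbar over the channel (jig x 80, y 0, z 41 mm); bar x 75..85 mm, top z 55 mm. It clears the top of the fully pressed-down plate by 3 mm and is 4 mm too low for the raised plate. The bluish steel drag spring starts on its far side at z 46 mm and slopes down to its tip at jig x 132, z 34 mm.
- end_stop (a point): Centre of the near face of the red end stop across the channel (jig x 155, y 0, z 34 mm); its top is at z 45 mm. Plate home = its nose against this face.
- plate: Loose aluminium plate 130 x 69 x 8 mm, about 0.27 kg. Origin: centre of its underside; x to its nose (sliding direction), z up. Blue cross rib at x -29..-21 mm, full width, 12 mm above the top face. Start: raised on the lifter, origin at jig x -9..-1, z 37 mm (top 45 mm). Pressed down: z 30 mm (top 38 mm). Home: jig x 90, z 30 mm.
- press_pad (a point): Middle of the top face of the plate's bare tail (plate x -47, y 0, z 8 mm), 18 mm behind the rib's rear face. The tail, plate x -65..-29 mm, is the place for the fingertips, which can push forward against the rib while pressing down.
- lifter (a joint): Brass lifter plate 96 x 70 mm, sprung upward, forming the start of the channel floor. 0 = up (top at jig z 37 mm), 0.007 m = pressed down level with the floor. Spring 7 N up, 12 N fully down: about 9 N besides the plate's weight press it right down. Once the plate's tail has passed jig x 21 mm it springs up behind it and keeps it from sliding back.
- leaf (a joint): Drag spring, lift angle in rad: 0 = at rest, about 0.08 when the plate is under it; it then bears on the plate with about 5 N.
- bearing: Bystander on the jig's foot plate: steel bearing ring 48 mm across, 15 mm high; origin at the centre of its underside.
- bolt: Bystander on the jig's foot plate: dark bolt standing on its head, 28 mm across, 42 mm tall; origin at the centre of its underside.
- oiler: Bystander on the jig's foot plate: small yellow oil bottle with red cap, 36 mm across, 75 mm tall; origin at the centre of its underside.
- driver: Bystander on the bench: screwdriver with green handle; origin at its underside, lying along its x.
- hammer: Bystander on the bench: hammer; origin at its underside, lying along its x.
- mug: Bystander on the bench: blue mug 76 mm across, 90 mm tall; origin at the centre of its underside.
- flange: Bystander on the bench: dark steel ring 120 mm across, 8 mm thick; origin at the centre of its underside.
- spanner: Bystander on the bench: spanner; origin at its underside, lying along its x.
Mind the look-alikes: they are no part of the job. There is more than one size of the plate; the job needs the smallest.

How it is judged:
By the outcome, as a careful person would: the job done as asked, in the order asked, and still so for the second after the job is handed in, with the robot touching nothing.
It also fails if it takes over 35 s, if anything falls off the work surface, if the arm or the gripper's body presses on something with over 40 N, if the wrist force passes 120 N, or if a joint passes its speed limit or range.

## Working session

There is one attempt and no reset: what is moved stays moved. The work goes in short steps, Python scripts to look and compute and a tool call to move; the robot and the scene stay as the last step left them, time stands still between calls to the robot, and variables do not carry over. Pictures are saved under pics/ and viewed, and the job is handed in when it is done.

Besides the shell and the picture viewer there is one more tool, called after "Emit:" as name(argument=value, ...), one argument or row to a line, values as JSON. apply_moves: Moves the arm, as the interface text tells. Its arguments: {"type":"object","properties":{"commands":{"type":"array","items":{"type":"object","properties":{"linear":{"type":"array","items":{"type":"number"}},"delta_rot":{"type":"array","items":{"type":"number"}},"fingers":{"type":"number"}}}}},"required":["commands"]}

```bash
mkdir -p pics; ls; python3 - <<'E'
from plant import state, eyes
import cv2
s=state(); print({k:s[k] for k in ('time','tool_pos','tool_rot','contact_force','gripper_width')})
for n in ('scene','side'):
    p=eyes.camera_params(n); print(n,p)
    cv2.imwrite(f'pics/{n}0.png',eyes.grab_frame(n)[:,:,::-1])
print(eyes.camera_params('wrist'))
E
```

```text
pics
{'time': 0.0, 'tool_pos': array([ 0.27936196, -0.55838327,  0.23004207]), 'tool_rot': array([-1.03170760e-03,  9.73231677e-01,  2.29823896e-01, -1.22298885e-04]), 'contact_force': array([-0.83392331, -0.25947833, -1.42945842]), 'gripper_width': 1.0029629187085995}
scene {'fx': 611.8403642060092, 'fy': 611.8403642060092, 'cx': 331.51075717175576, 'cy': 231.31199608773161, 'k1': 0.0712571398821449, 'position': array([1.56790726, 0.45872656, 1.00711616]), 'rotation': array([-0.22741563,  0.49209174,  0.75438901, -0.37016897])}
side {'fx': 485.51814159069755, 'fy': 485.51814159069755, 'cx': 318.2671755417662, 'cy': 238.84038742458907, 'k1': -0.07242960262333224, 'position': array([ 0.25312648, -1.02174384,  0.66796787]), 'rotation': array([-0.48016401,  0.86429063, -0.13647416,  0.06179834])}
{'fx': 342.91377505673046, 'fy': 342.91377505673046, 'cx': 317.6501995521066, 'cy': 243.6976384887288, 'k1': -0.06825023268465678, 'T_tool_cam': array([[-2.94381963e-05, -9.52397091e-01, -3.04860265e-01,
         7.85586405e-02],
       [ 9.99999432e-01, -3.52701698e-04,  1.00529300e-03,
         8.08926773e-05],
       [-1.06496287e-03, -3.04860062e-01,  9.52396560e-01,
        -1.42090945e-01],
       [ 0.00000000e+00,  0.00000000e+00,  0.00000000e+00,
         1.00000000e+00]])}
```

View pics/scene0.png

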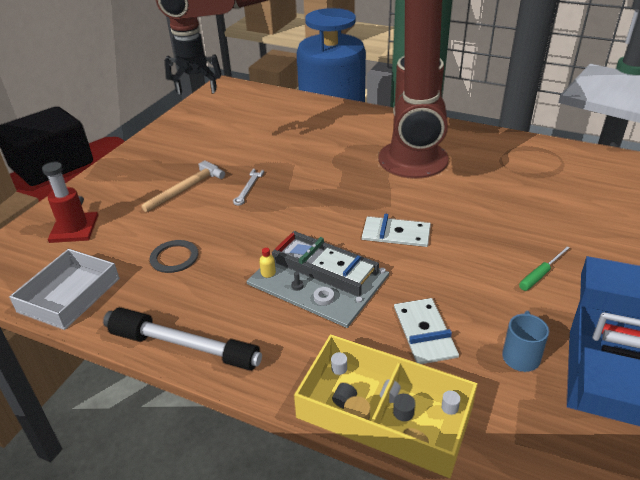

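View pics/side0.png

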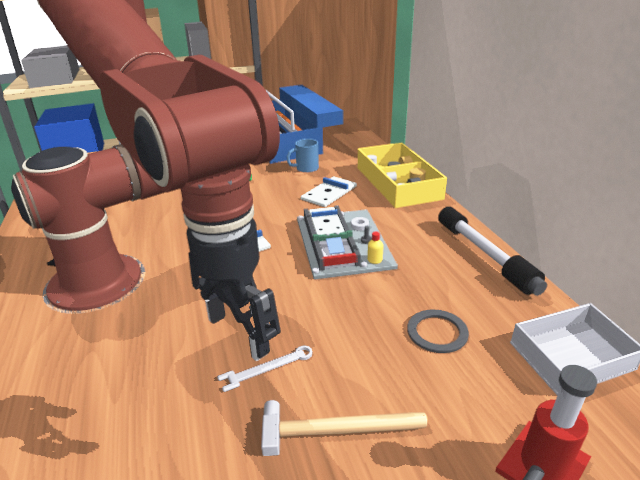

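The scene view shows the jig at about (320,275), with the red stop at (288,243) and the plate with its blue rib at (350,265). The look-alike plates at (397,231) and (425,330) lie on the bench. I'll zoom in next.

```bash
cat > h.py <<'E'
import numpy as np, cv2
from scipy.spatial.transform import Rotation as R
from plant import state, eyes
def rot(q): 
    q=np.asarray(q); return R.from_quat([q[1],q[2],q[3],q[0]])
def cam(n,s=None):
    p=eyes.camera_params(n)
    if n=='wrist':
        T=np.eye(4);T[:3,:3]=rot(s['tool_rot']).as_matrix();T[:3,3]=s['tool_pos'];T=T@p['T_tool_cam']
        return p,T[:3,:3],T[:3,3]
    Rm=p['rotation']; Rm=rot(Rm).as_matrix() if np.size(Rm)==4 else np.array(Rm)
    return p,Rm,np.array(p['position'])
def ray(c,uv):
    p,Rm,t=c; x=(uv[0]-p['cx'])/p['fx'];y=(uv[1]-p['cy'])/p['fy'];a,b=x,y
    for _ in range(20):
        f=1+p['k1']*(a*a+b*b);a,b=x/f,y/f
    return t,Rm@np.array([a,b,1.])
def onz(c,uv,z):
    t,d=ray(c,uv); return t+d*(z-t[2])/d[2]
def proj(c,P):
    p,Rm,t=c; q=Rm.T@(np.asarray(P)-t);a,b=q[:2]/q[2];f=1+p['k1']*(a*a+b*b)
    return np.array([p['fx']*a*f+p['cx'],p['fy']*b*f+p['cy']])
E
python3 - <<'E'
import cv2
a=cv2.imread('pics/scene0.png')[225:330,240:400]; cv2.imwrite('pics/sc1.png',cv2.resize(a,None,fx=5,fy=5,interpolation=cv2.INTER_CUBIC))
a=cv2.imread('pics/side0.png')[195:285,285:405]; cv2.imwrite('pics/sd1.png',cv2.resize(a,None,fx=6,fy=6,interpolation=cv2.INTER_CUBIC))
E
```

```text
(no output)
```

View pics/sc1.png

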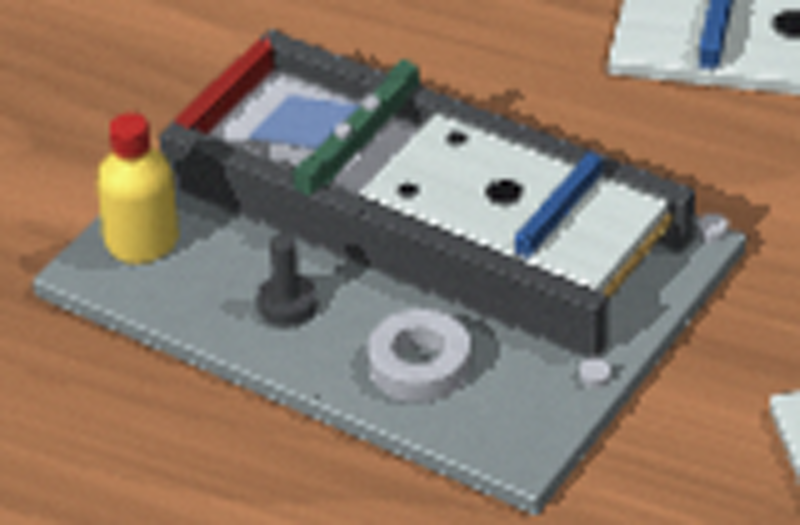

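View pics/sd1.png

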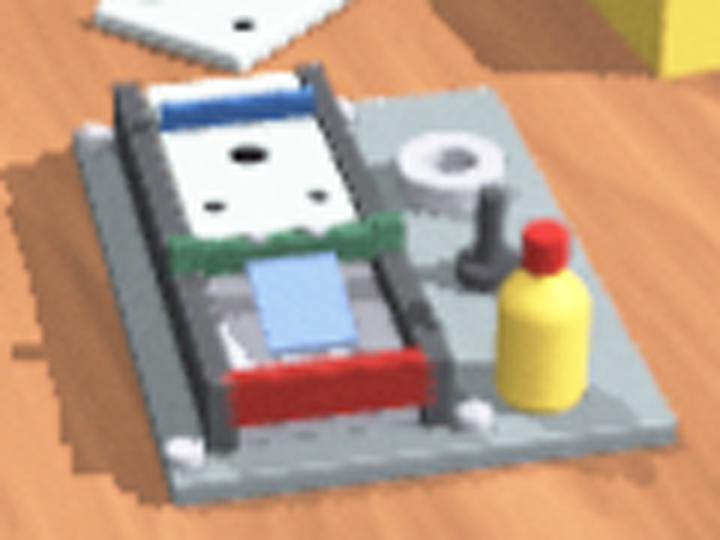

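```bash
cat > m1.py <<'E'
from h import *
from scipy.optimize import least_squares
sc=cam('scene');sd=cam('side')
S=lambda u,v:(240+(u+.5)/5-.5,225+(v+.5)/5-.5); D=lambda u,v:(285+(u+.5)/6-.5,195+(v+.5)/6-.5)
obs=[(sc,S(536,505),(-100,135,12)),(sc,S(36,280),(180,135,12)),(sc,S(746,236),(-100,-65,12)),
(sd,D(178,492),(180,-65,12)),(sd,D(676,425),(180,135,12)),(sd,D(488,90),(-100,135,12))]
J=[];W=[]
for c,uv,P in obs:
    w=onz(c,uv,.012);print(P,w.round(4));J.append(P[:2]);W.append(w[:2])
J=np.array(J)/1e3;W=np.array(W)
f=lambda p:np.r_[(np.c_[np.cos(p[2])*J[:,0]-np.sin(p[2])*J[:,1]+p[0],np.sin(p[2])*J[:,0]+np.cos(p[2])*J[:,1]+p[1]]-W).ravel()]
best=min((least_squares(f,[.7,0,a]) for a in (-2,0,2)),key=lambda r:r.cost)
print(best.x,np.degrees(best.x[2]),(best.fun.reshape(-1,2)*1e3).round(1))
for nm,c,uv,z in [('rib top L',sc,S(525,240),.057),('rib top R',sc,S(600,158),.057),('tail cornerR',sc,S(668,205),.045),('tail cornerL',sc,S(600,292),.045),('noseR',sc,S(440,113),.045)]:
    w=onz(c,uv,z);a=best.x[2];d=w[:2]-best.x[:2];print(nm,w.round(4),'jig',(np.array([[np.cos(a),np.sin(a)],[-np.sin(a),np.cos(a)]])@d*1e3).round(1))
E
python3 m1.py
```

```text
(-100, 135, 12) [0.7254 0.0909 0.012 ]
(180, 135, 12) [ 0.6868 -0.1845  0.012 ]
(-100, -65, 12) [0.526  0.1151 0.012 ]
(180, -65, 12) [ 0.4908 -0.1683  0.012 ]
(180, 135, 12) [ 0.6861 -0.19    0.012 ]
(-100, 135, 12) [0.7185 0.0853 0.012 ]
[ 0.57603798  0.00619541 -1.69436139] -97.07975645640116 [[-3.1 -2.1]
 [ 1.  -4.6]
 [-2.1 -1.7]
 [-1.4  3.9]
 [ 1.7  1. ]
 [ 3.8  3.5]]
rib top L [0.6153 0.0385 0.057 ] jig [-36.9  35. ]
rib top R [0.5486 0.0483 0.057 ] jig [-38.4 -32.4]
tail cornerR [0.5545 0.0854 0.045 ] jig [-75.9 -31.1]
tail cornerL [0.6221 0.0785 0.045 ] jig [-77.4  36.7]
noseR [ 0.5351 -0.0416  0.045 ] jig [ 52.5 -34.7]
```

```bash
cat > plan.py <<'E'
# usage: plan.py x y z yawdeg(tool x) -> total shift/turn in tool axes at present
from h import *; import sys
def plan(P,yaw):
    s=state(); q=rot(s['tool_rot']); a=np.radians(yaw)
    X=np.array([np.cos(a),np.sin(a),0]);Z=np.array([0,0,-1.]);Rt=R.from_matrix(np.c_[X,np.cross(Z,X),Z])
    print('t',round(s['time'],2),'pos',s['tool_pos'].round(4),'lin',q.inv().apply(np.array(P)-s['tool_pos']).round(4),'rot',np.degrees((q.inv()*Rt).as_rotvec()).round(2),'yawx',np.degrees(np.arctan2(*q.as_matrix()[1::-1,0])).round(2),'F',s['contact_force'].round(2),'g',round(s['gripper_width'],3))
if __name__=='__main__':
    v=list(map(float,sys.argv[1:])); plan(v[:3],v[3])
E
python3 plan.py 0.576 0.045 0.21 82.9
```

```text
t 0.1 pos [ 0.2794 -0.5584  0.2302] lin [ 0.5352 -0.407   0.0211] rot [ -0.09  -0.06 -56.33] yawx 26.57 F [ 0.39 -0.26 -0.63] g 0.998
```

Emit:
apply_moves(
  commands=[
    {"linear": [0.034, -0.026, 0.001], "delta_rot": [0, 0, -3.5], "fingers": 0},
    {"linear": [0.068, -0.052, 0.002], "delta_rot": [0, 0, -7], "fingers": 60},
    {"linear": [0.102, -0.078, 0.003], "delta_rot": [0, 0, -10.5], "fingers": 120},
    {"linear": [0.136, -0.104, 0.004], "delta_rot": [0, 0, -14], "fingers": 255},
    {"linear": [0.17, -0.13, 0.005], "delta_rot": [0, 0, -17.5], "fingers": 255},
    {"linear": [0.204, -0.156, 0.006], "delta_rot": [0, 0, -21], "fingers": 255},
    {"linear": [0.238, -0.182, 0.007], "delta_rot": [0, 0, -24.5], "fingers": 255},
    {"linear": [0.272, -0.207, 0.008], "delta_rot": [0, 0, -28], "fingers": 255},
  ],
)

```text
time: 0.9
tool_pos: [0.4305, -0.2503, 0.2228]
tool_rot: [-0.0, 0.888, 0.459, -0.0]
contact_force: [0.9, 0.7, -0.5]
gripper_width: -0.003
```

```bash
python3 plan.py 0.576 0.045 0.21 82.9
```

```text
t 0.9 pos [ 0.4305 -0.2503  0.2228] lin [ 0.3251 -0.0518  0.0129] rot [-2.000e-02 -1.000e-02 -2.819e+01] yawx 54.71 F [ 0.87  0.73 -0.51] g -0.003
```

Emit:
apply_moves(
  commands=[
    {"linear": [0.041, -0.006, 0.002], "delta_rot": [0, 0, -3.5], "fingers": 255},
    {"linear": [0.082, -0.013, 0.003], "delta_rot": [0, 0, -7], "fingers": 255},
    {"linear": [0.123, -0.02, 0.005], "delta_rot": [0, 0, -10.5], "fingers": 255},
    {"linear": [0.164, -0.026, 0.006], "delta_rot": [0, 0, -14], "fingers": 255},
    {"linear": [0.205, -0.033, 0.008], "delta_rot": [0, 0, -17.5], "fingers": 255},
    {"linear": [0.246, -0.039, 0.01], "delta_rot": [0, 0, -21], "fingers": 255},
    {"linear": [0.287, -0.046, 0.012], "delta_rot": [0, 0, -24.6], "fingers": 255},
    {"linear": [0.325, -0.052, 0.013], "delta_rot": [0, 0, -28.2], "fingers": 255},
  ],
)

```text
time: 1.7
tool_pos: [0.5764, 0.0448, 0.2095]
tool_rot: [-0.0, 0.749, 0.662, -0.0]
contact_force: [0.7, -0.5, -0.3]
gripper_width: -0.002
```

```bash
python3 plan.py 0.576 0.045 0.21 82.9; python3 - <<'E'
from h import *
s=state(); im=eyes.grab_frame('wrist'); cv2.imwrite('pics/w1.png',im[:,:,::-1])
np.save('w1.npy',np.r_[s['tool_pos'],s['tool_rot']]); print(s['joint_vel'].round(3))
E
```

```text
t 1.7 pos [0.5764 0.0448 0.2095] lin [ 0.0002 -0.0004 -0.0005] rot [-0.06  0.    0.06] yawx 82.96 F [ 0.72 -0.49 -0.28] g -0.002
[ 0.625  0.463 -0.428 -0.007 -0.04   0.003]
```

View pics/w1.png

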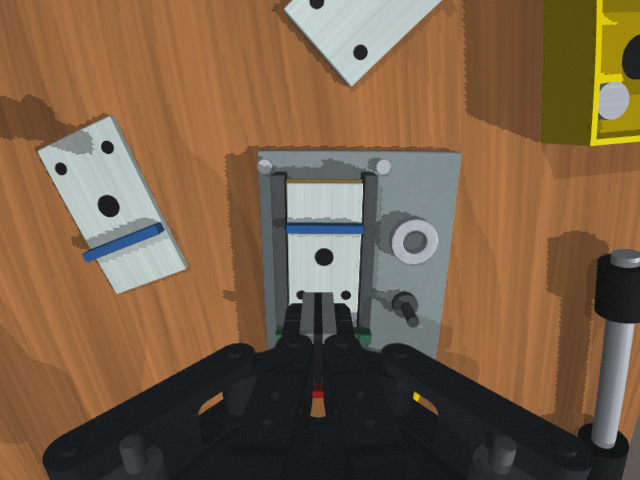

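The wrist view shows the raised plate in the channel: tail edge at row ~182, blue rib at rows 225–233, columns 287–363, rails at either side, and foot plate corners at (258,150) and (460,153).

```bash
cat > m2.py <<'E'
from h import *
s=state(); im=eyes.grab_frame('wrist'); cv2.imwrite('pics/w2.png',im[:,:,::-1]); np.save('w2.npy',np.r_[s['tool_pos'],s['tool_rot']])
print(s['tool_pos'].round(4),s['joint_vel'].round(3))
a=im[140:350,235:475,::-1]; cv2.imwrite('pics/w2c.png',cv2.resize(a,None,fx=3.3,fy=2.8,interpolation=cv2.INTER_CUBIC))
c=cam('wrist',s)
hsv=cv2.cvtColor(im,cv2.COLOR_RGB2HSV)
m=cv2.inRange(hsv,(100,120,40),(125,255,255)); n,l,st,ce=cv2.connectedComponentsWithStats(m)
for i in range(1,n):
    if st[i,4]>100: print('blue',st[i],ce[i].round(1), onz(c,ce[i],.057).round(4))
# column profile through plate centre & rows
for u in (300,340): print(u,im[170:240,u].sum(1).tolist())
for v in (205,270): print(v,im[v,260:385].sum(1).tolist())
E
python3 m2.py
```

```text
[0.5778 0.049  0.2094] [-0.06  -0.041  0.04  -0.046  0.031 -0.001]
blue [ 82 227  81  38 834] [122.2 245.8] [0.3968 0.0526 0.057 ]
blue [285 229  77  11 769] [323.  233.5] [0.5825 0.0424 0.057 ]
300 [405, 408, 349, 291, 295, 295, 296, 293, 294, 298, 294, 295, 293, 294, 249, 260, 281, 279, 381, 520, 595, 611, 612, 610, 616, 614, 613, 610, 611, 613, 613, 610, 614, 610, 612, 611, 614, 615, 613, 613, 611, 610, 613, 613, 614, 614, 612, 612, 613, 609, 610, 610, 611, 479, 431, 431, 430, 317, 185, 145, 146, 246, 278, 279, 285, 281, 279, 280, 271, 490]
340 [295, 297, 292, 295, 293, 301, 297, 302, 299, 298, 294, 296, 294, 296, 265, 296, 299, 285, 294, 455, 573, 593, 595, 595, 592, 594, 593, 596, 593, 594, 590, 591, 590, 592, 592, 590, 589, 590, 591, 590, 592, 589, 588, 587, 588, 586, 585, 583, 585, 585, 586, 585, 582, 459, 415, 415, 415, 413, 240, 144, 137, 219, 278, 286, 288, 287, 284, 284, 286, 334]
205 [284, 287, 291, 287, 295, 290, 292, 293, 288, 293, 218, 224, 231, 227, 232, 232, 235, 236, 231, 232, 231, 232, 236, 187, 116, 140, 436, 593, 598, 590, 586, 586, 590, 590, 595, 601, 605, 604, 
[... 362 characters left out ...]
, 231, 228, 228, 231, 269, 360, 361, 358, 360, 362, 407, 407, 412, 409]
270 [242, 261, 281, 288, 288, 288, 290, 288, 286, 286, 289, 289, 227, 225, 226, 229, 225, 231, 230, 238, 235, 231, 228, 232, 241, 138, 107, 449, 601, 600, 584, 581, 583, 586, 582, 589, 593, 596, 586, 583, 596, 600, 593, 588, 585, 581, 583, 583, 586, 590, 589, 587, 585, 590, 598, 605, 595, 566, 542, 445, 254, 205, 118, 95, 192, 304, 515, 556, 575, 562, 563, 577, 586, 584, 583, 578, 583, 587, 581, 579, 591, 595, 589, 586, 583, 580, 580, 588, 591, 588, 593, 602, 596, 591, 587, 591, 594, 623, 244, 102, 208, 227, 227, 233, 231, 236, 239, 232, 230, 230, 231, 251, 348, 352, 353, 350, 402, 403, 403, 405, 404, 407, 411, 407, 409]
```

View pics/w2c.png

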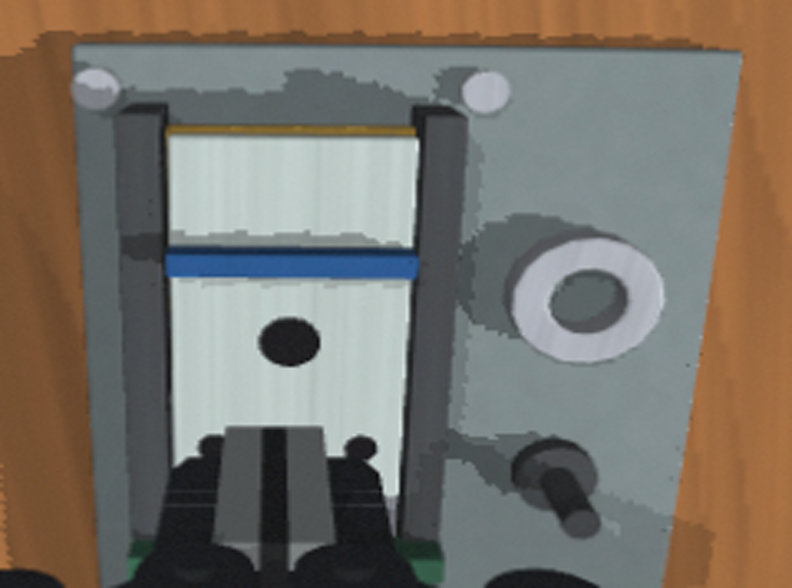

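```bash
cat > m3.py <<'E'
from h import *
v=np.load('w2.npy'); s=dict(tool_pos=v[:3],tool_rot=v[3:]); c=cam('wrist',s)
def jig(w,J=(0.576,0.006,np.radians(-97.08))):
    a=J[2];d=w[:2]-np.array(J[:2]); return (np.array([[np.cos(a),np.sin(a)],[-np.sin(a),np.cos(a)]])@d*1e3).round(1)
pts={}
for nm,uv,z in [('OL205',(269.5,205),.044),('OR205',(374.8,205),.044),('OL270',(271.5,270),.044),('OR270',(371.2,270),.044),
 ('IL205',(283,205),.044),('IR205',(362.5,205),.044),('IL270',(284.7,270),.044),('IR270',(359.3,270),.044),
 ('tailL',(300,188.7),.045),('tailR',(340,188.8),.045),('ribc',(323,233.5),.057),('PL',(285.8,205),.045),('PR',(360.6,205),.045),
 ('footL',(257.5,156),.012),('footR',(459.5,159),.012)]:
    w=onz(c,uv,z); pts[nm]=w; print(nm,w.round(4),jig(w))
cl=[(pts['OL'+k]+pts['OR'+k]+pts['IL'+k]+pts['IR'+k])/4 for k in('205','270')]; print(cl)
d=cl[1]-cl[0]; print('yaw centreline',np.degrees(np.arctan2(d[1],d[0])))
for k in 'IO':
  for q in 'LR':
    d=pts[k+q+'270']-pts[k+q+'205']; print(k+q,np.degrees(np.arctan2(d[1],d[0])).round(1))
d=pts['footR']-pts['footL']; print('foot yaw',np.degrees(np.arctan2(d[1],d[0]))-90,np.linalg.norm(d))
E
python3 m3.py
```

```text
OL205 [0.5369 0.0713 0.044 ] [-59.9 -46.9]
OR205 [0.6322 0.06   0.044 ] [-60.5  49.1]
OL270 [0.5287 0.0082 0.044 ] [  3.7 -47.2]
OR270 [ 0.6244 -0.0032  0.044 ] [ 3.1 49.1]
IL205 [0.5491 0.0698 0.044 ] [-60.  -34.5]
IR205 [0.621  0.0613 0.044 ] [-60.4  37.9]
IL270 [0.5414 0.0067 0.044 ] [  3.6 -34.4]
IR270 [ 0.6129 -0.0018  0.044 ] [ 3.2 37.6]
tailL [0.5665 0.0828 0.045 ] [-75.1 -18.9]
tailR [0.6021 0.0785 0.045 ] [-75.2  16.9]
ribc [0.5825 0.0424 0.057 ] [-36.9   1.9]
PL [0.5518 0.0697 0.045 ] [-60.2 -31.9]
PR [0.6192 0.0617 0.045 ] [-60.6  36. ]
footL [0.5276 0.1146 0.012 ] [-101.8  -61.4]
footR [0.723  0.0894 0.012 ] [-100.9  135.6]
[array([0.58480145, 0.06558912, 0.044     ]), array([0.57684453, 0.0024628 , 0.044     ])]
yaw centreline -97.18411481995051
IL -97.0
IR -97.3
OL -97.4
OR -97.0
foot yaw -97.33779021881351 0.19704474334953928
```

```bash
python3 plan.py 0.5842 0.0587 0.075 82.85
```

```text
t 1.8 pos [0.5769 0.0465 0.2094] lin [0.0128 0.006  0.1344] rot [-0.07 -0.07  0.25] yawx 83.1 F [ 0.12 -1.99 -0.24] g -0.001
```

Emit:
apply_moves(
  commands=[
    {"linear": [0.004, 0.002, 0.03], "delta_rot": [0, 0, 0], "fingers": 255},
    {"linear": [0.008, 0.003, 0.06], "delta_rot": [0, 0, 0.1], "fingers": 255},
    {"linear": [0.012, 0.005, 0.09], "delta_rot": [0, 0, 0.1], "fingers": 255},
    {"linear": [0.0145, 0.006, 0.115], "delta_rot": [0, 0, 0.1], "fingers": 255},
    {"linear": [0.0145, 0.006, 0.13], "delta_rot": [0, 0, 0.1], "fingers": 255},
    {"linear": [0.0145, 0.006, 0.135], "delta_rot": [0, 0, 0.1], "fingers": 255},
    {"linear": [0.0145, 0.006, 0.135], "delta_rot": [0, 0, 0.1], "fingers": 255},
    {"linear": [0.0145, 0.006, 0.135], "delta_rot": [0, 0, 0.1], "fingers": 255},
  ],
)

```text
time: 2.6
tool_pos: [0.5851, 0.0562, 0.0769]
tool_rot: [0.001, 0.751, 0.66, 0.001]
contact_force: [-0.7, 0.2, 0.8]
gripper_width: 0.002
```

```bash
python3 plan.py 0.5842 0.0587 0.075 82.85; python3 - <<'E'
from h import *
s=state(); print(s['joint_vel'].round(3)); im=eyes.grab_frame('wrist'); cv2.imwrite('pics/w3.png',im[:,:,::-1])
im=eyes.grab_frame('side')[190:290,285:405]; cv2.imwrite('pics/sd3.png',cv2.resize(im[:,:,::-1],None,fx=6,fy=6,interpolation=cv2.INTER_CUBIC))
np.save('w3.npy',np.r_[s['tool_pos'],s['tool_rot']])
E
```

```text
t 2.6 pos [0.5851 0.0562 0.0769] lin [ 0.0024 -0.0012  0.0019] rot [ 0.14 -0.01 -0.2 ] yawx 82.65 F [-0.66  0.16  0.76] g 0.002
[ 0.003 -0.005 -0.007 -0.002 -0.001  0.001]
```

View pics/w3.png

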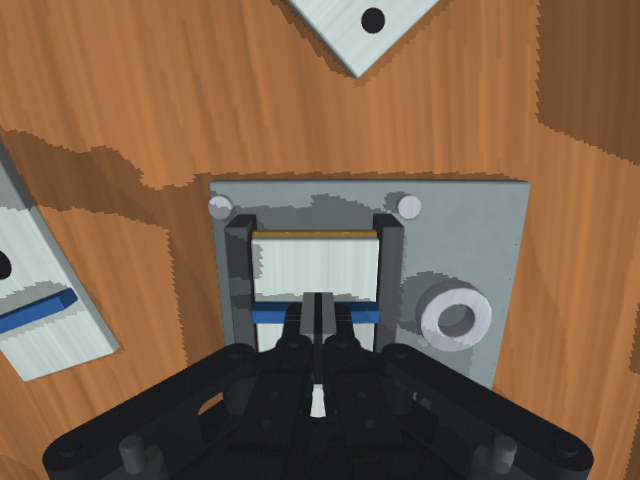

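View pics/sd3.png

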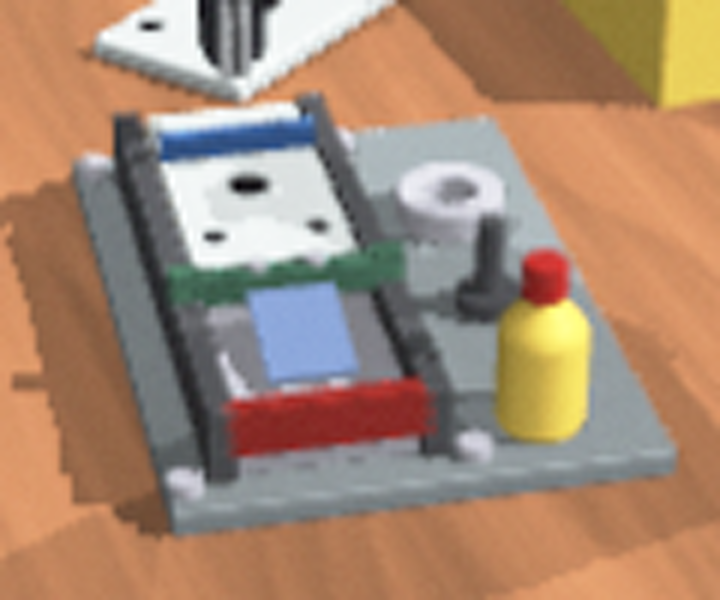

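The wrist view has the tail edge at row ~238, the rib's rear top edge at row ~303, and the shut fingertips at (318,293). The side view shows the fingertips still above the tail. I'll remeasure relative to the tool.

```bash
python3 - <<'E'
from h import *
v=np.load('w3.npy'); s=dict(tool_pos=v[:3],tool_rot=v[3:]); c=cam('wrist',s)
im=cv2.imread('pics/w3.png').astype(int).sum(2)
print(im[228:246,275].tolist(), im[295:330,275].tolist()); print(im[265,240:262].tolist(),im[265,370:392].tolist())
def jig(w,J=(0.5778,0.0071,np.radians(-97.15))):
    a=J[2];d=w[:2]-np.array(J[:2]); return (np.array([[np.cos(a),np.sin(a)],[-np.sin(a),np.cos(a)]])@d*1e3).round(1)
print('tcp jig',jig(v[:3]),'TCP px',proj(c,v[:3]).round(1))
for nm,uv,z in [('tail',(275,238),.045),('tailR',(350,238),.045),('ribtop rear',(275,302.5),.057),('ribtop rearR',(350,302.5),.057),('L',(252,265),.045),('R',(379,265),.045)]:
    w=onz(c,uv,z); print(nm,w.round(4),'jig',jig(w),'tool',rot(v[3:]).inv().apply(w-v[:3]).round(4))
E
```

```text
[292, 256, 207, 209, 258, 285, 286, 291, 285, 282, 290, 370, 484, 550, 610, 619, 618, 614] [438, 421, 427, 421, 420, 419, 290, 156, 141, 143, 140, 143, 140, 146, 141, 161, 227, 268, 280, 287, 287, 284, 288, 285, 284, 282, 287, 297, 399, 601, 604, 603, 601, 603, 601]
[175, 167, 173, 169, 171, 172, 169, 162, 129, 93, 96, 99, 186, 352, 425, 436, 432, 433, 420, 421, 420, 425] [606, 599, 598, 597, 597, 607, 621, 640, 113, 110, 129, 186, 230, 233, 234, 231, 234, 236, 238, 238, 237, 243]
tcp jig [-49.6   1.1] TCP px [316.3 310.4]
tail [0.5666 0.0843 0.045 ] jig [-75.2 -20.7] tool [ 0.0256 -0.022   0.0318]
tailR [0.6061 0.0792 0.045 ] jig [-75.1  19.1] tool [0.0256 0.0178 0.0319]
ribtop rear [0.5627 0.0527 0.057 ] jig [-43.4 -20.7] tool [-0.0062 -0.0218  0.0198]
ribtop rearR [0.6018 0.0477 0.057 ] jig [-43.2  18.8] tool [-0.0063  0.0177  0.0199]
L [0.5516 0.0708 0.045 ] jig [-59.9 -33.9] tool [ 0.0102 -0.0351  0.0318]
R [0.6202 0.0619 0.045 ] jig [-59.6  35.3] tool [0.0102 0.0341 0.0319]
```

Emit:
apply_moves(
  commands=[
    {"linear": [0.003, -0.0005, 0.004], "delta_rot": [0, 0, 0], "fingers": 255},
    {"linear": [0.003, -0.0005, 0.012], "delta_rot": [0, 0, -0.2], "fingers": 255},
    {"linear": [0.003, -0.0005, 0.02], "delta_rot": [0, 0, -0.2], "fingers": 255},
    {"linear": [0.003, -0.0005, 0.026], "delta_rot": [0, 0, -0.2], "fingers": 255},
    {"linear": [0.003, -0.0005, 0.029], "delta_rot": [0, 0, -0.2], "fingers": 255},
    {"linear": [0.003, -0.0005, 0.031], "delta_rot": [0, 0, -0.2], "fingers": 255},
    {"linear": [0.003, -0.0005, 0.033], "delta_rot": [0, 0, -0.2], "fingers": 255},
    {"linear": [0.003, -0.0005, 0.034], "delta_rot": [0, 0, -0.2], "fingers": 255},
  ],
)

```text
time: 3.5
tool_pos: [0.5843, 0.0595, 0.042]
tool_rot: [0.0, 0.75, 0.662, 0.0]
contact_force: [-2.8, 0.2, 6.1]
gripper_width: -0.002
```

```bash
cat > look.py <<'E'
from h import *; import sys
s=state(); k=sys.argv[1]; im=eyes.grab_frame('wrist'); cv2.imwrite(f'pics/w{k}.png',im[100:400,180:480,::-1])
im=eyes.grab_frame('scene')[225:330,240:400]; cv2.imwrite(f'pics/sc{k}.png',cv2.resize(im[:,:,::-1],None,fx=4,fy=4,interpolation=cv2.INTER_CUBIC))
np.save(f'w{k}.npy',np.r_[s['tool_pos'],s['tool_rot']])
a=np.radians(-97.15);d=s['tool_pos'][:2]-np.array([.5778,.0071]);print('t',s['time'],'jig',(np.array([[np.cos(a),np.sin(a)],[-np.sin(a),np.cos(a)]])@d*1e3).round(1),s['tool_pos'].round(4),'F',s['contact_force'].round(2),'jv',abs(s['joint_vel']).max().round(3))
E
python3 look.py 4; python3 plan.py .58 .06 .045 82.85; python3 -c "
import cv2,numpy as np
a=cv2.imread('pics/w4.png');b=cv2.imread('pics/sc4.png');b=cv2.resize(b,(457,300));cv2.imwrite('pics/c4.png',np.hstack([a,b]))"
```

```text
t 3.5 jig [-52.8  -0.1] [0.5843 0.0595 0.042 ] F [-2.83  0.2   6.15] jv 0.016
t 3.6 pos [0.5843 0.0595 0.042 ] lin [-0.     -0.0043 -0.003 ] rot [ 0.03 -0.    0.02] yawx 82.87 F [-2.67  0.62  5.41] g 0.003
```

View pics/c4.png

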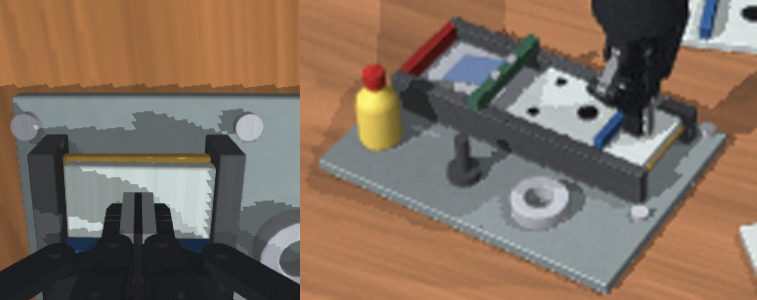

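The fingertips now rest on the tail behind the rib, at about 6 N. Next I press down.

Emit:
apply_moves(
  commands=[
    {"linear": [0, 0, 0.001], "delta_rot": [0, 0, 0], "fingers": 255},
    {"linear": [0, 0, 0.002], "delta_rot": [0, 0, 0], "fingers": 255},
    {"linear": [0, 0, 0.003], "delta_rot": [0, 0, 0], "fingers": 255},
    {"linear": [0, 0, 0.004], "delta_rot": [0, 0, 0], "fingers": 255},
    {"linear": [0, 0, 0.005], "delta_rot": [0, 0, 0], "fingers": 255},
    {"linear": [0, 0, 0.006], "delta_rot": [0, 0, 0], "fingers": 255},
    {"linear": [0, 0, 0.006], "delta_rot": [0, 0, 0], "fingers": 255},
    {"linear": [0, 0, 0.006], "delta_rot": [0, 0, 0], "fingers": 255},
  ],
)

```text
time: 4.4
tool_pos: [0.5846, 0.0595, 0.0378]
tool_rot: [0.0, 0.75, 0.662, 0.0]
contact_force: [-6.0, 0.7, 12.8]
gripper_width: 0.0
```

```bash
python3 look.py 5
```

```text
t 4.4 jig [-52.9   0.3] [0.5846 0.0595 0.0378] F [-5.95  0.68 12.8 ] jv 0.002
```

Emit:
apply_moves(
  commands=[
    {"linear": [0, -0.001, 0.001], "delta_rot": [0, 0, 0], "fingers": 255},
    {"linear": [0, -0.001, 0.002], "delta_rot": [0, 0, 0], "fingers": 255},
    {"linear": [0, -0.0015, 0.003], "delta_rot": [0, 0, 0], "fingers": 255},
    {"linear": [0, -0.0015, 0.004], "delta_rot": [0, 0, 0], "fingers": 255},
    {"linear": [0, -0.002, 0.004], "delta_rot": [0, 0, 0], "fingers": 255},
    {"linear": [0, -0.002, 0.004], "delta_rot": [0, 0, 0], "fingers": 255},
    {"linear": [0, -0.002, 0.004], "delta_rot": [0, 0, 0], "fingers": 255},
    {"linear": [0, -0.002, 0.004], "delta_rot": [0, 0, 0], "fingers": 255},
  ],
)

```text
time: 5.3
tool_pos: [0.5847, 0.0595, 0.0376]
tool_rot: [0.002, 0.75, 0.662, 0.001]
contact_force: [-10.4, -0.5, 28.3]
gripper_width: -0.003
```

```bash
python3 look.py 6; python3 -c "
import cv2,numpy as np
a=cv2.imread('pics/w6.png');b=cv2.imread('pics/sc6.png');b=cv2.resize(b,(457,300));cv2.imwrite('pics/c6.png',np.hstack([a,b]))"
```

```text
t 5.3 jig [-52.9   0.3] [0.5847 0.0595 0.0376] F [-10.44  -0.47  28.35] jv 0.002
```

View pics/c6.png

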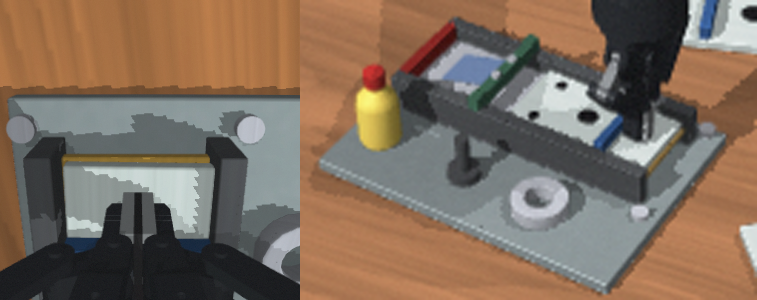

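The plate is now level with the floor: tip z stops at 37.6 mm while the force climbs to 28 N. I'll start the slide along tool -x.

Emit:
apply_moves(
  commands=[
    {"linear": [-0.002, -0.0005, 0], "delta_rot": [0, 0, 0], "fingers": 255},
    {"linear": [-0.004, -0.001, 0], "delta_rot": [0, 0, 0], "fingers": 255},
    {"linear": [-0.006, -0.0015, 0], "delta_rot": [0, 0, 0], "fingers": 255},
    {"linear": [-0.008, -0.002, 0], "delta_rot": [0, 0, 0], "fingers": 255},
    {"linear": [-0.01, -0.002, 0], "delta_rot": [0, 0, 0], "fingers": 255},
    {"linear": [-0.012, -0.002, 0], "delta_rot": [0, 0, 0], "fingers": 255},
    {"linear": [-0.014, -0.002, 0], "delta_rot": [0, 0, 0], "fingers": 255},
    {"linear": [-0.016, -0.002, 0], "delta_rot": [0, 0, 0], "fingers": 255},
  ],
)

```text
time: 6.2
tool_pos: [0.5834, 0.046, 0.0377]
tool_rot: [0.002, 0.75, 0.662, 0.006]
contact_force: [-2.2, 6.7, 20.2]
gripper_width: -0.001
```

```bash
cat >> look.py <<'E'
a=cv2.imread(f'pics/w{k}.png');b=cv2.resize(cv2.imread(f'pics/sc{k}.png'),(457,300));cv2.imwrite(f'pics/c{k}.png',np.hstack([a,b]))
E
python3 look.py 7
```

```text
t 6.2 jig [-39.3   0.7] [0.5834 0.046  0.0377] F [-2.18  6.69 20.19] jv 0.035
```

View pics/c7.png

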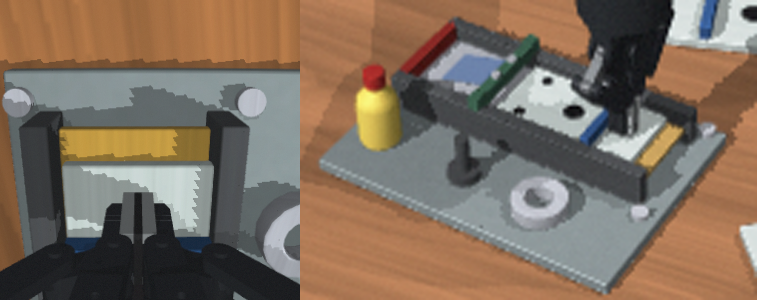

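The plate slid about 14 mm and stayed down. Brass now shows behind the tail, so I'll carry on.

Emit:
apply_moves(
  commands=[
    {"linear": [-0.0025, 0, 0.001], "delta_rot": [0, 0, 0], "fingers": 255},
    {"linear": [-0.005, 0, 0.001], "delta_rot": [0, 0, 0], "fingers": 255},
    {"linear": [-0.0075, 0, 0.001], "delta_rot": [0, 0, 0], "fingers": 255},
    {"linear": [-0.01, 0, 0.001], "delta_rot": [0, 0, 0], "fingers": 255},
    {"linear": [-0.0125, 0, 0.001], "delta_rot": [0, 0, 0], "fingers": 255},
    {"linear": [-0.015, 0, 0.001], "delta_rot": [0, 0, 0], "fingers": 255},
    {"linear": [-0.0175, 0, 0.001], "delta_rot": [0, 0, 0], "fingers": 255},
    {"linear": [-0.02, 0, 0.001], "delta_rot": [0, 0, 0], "fingers": 255},
  ],
)

```text
time: 7.1
tool_pos: [0.5811, 0.0267, 0.0378]
tool_rot: [0.002, 0.75, 0.662, 0.006]
contact_force: [-4.2, 10.6, 26.9]
gripper_width: 0.005
```

```bash
python3 look.py 8
```

```text
t 7.1 jig [-19.9   0.8] [0.5811 0.0267 0.0378] F [-4.17 10.61 26.91] jv 0.045
```

View pics/c8.png

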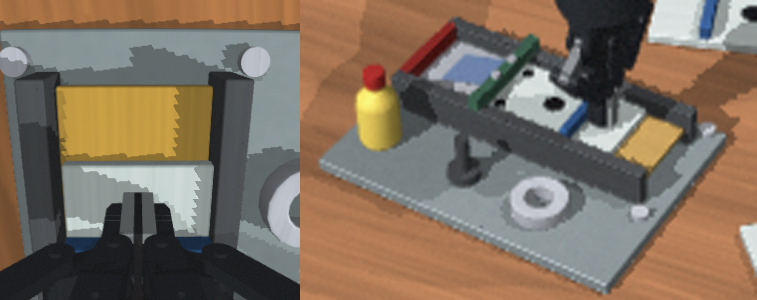

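The nose is entering under the green crossbar, at about 27 N down and 10 N push.

Emit:
apply_moves(
  commands=[
    {"linear": [-0.0025, -0.0005, 0], "delta_rot": [0, 0, 0], "fingers": 255},
    {"linear": [-0.005, -0.001, 0], "delta_rot": [0, 0, 0], "fingers": 255},
    {"linear": [-0.0075, -0.001, 0], "delta_rot": [0, 0, 0], "fingers": 255},
    {"linear": [-0.01, -0.001, 0], "delta_rot": [0, 0, 0], "fingers": 255},
    {"linear": [-0.0125, -0.001, 0], "delta_rot": [0, 0, 0], "fingers": 255},
    {"linear": [-0.015, -0.001, 0], "delta_rot": [0, 0, 0], "fingers": 255},
    {"linear": [-0.0175, -0.001, 0], "delta_rot": [0, 0, 0], "fingers": 255},
    {"linear": [-0.02, -0.001, 0], "delta_rot": [0, 0, 0], "fingers": 255},
  ],
)

```text
time: 8.0
tool_pos: [0.5784, 0.0062, 0.0379]
tool_rot: [0.003, 0.75, 0.662, 0.006]
contact_force: [-2.1, 8.4, 25.2]
gripper_width: -0.003
```

```bash
python3 look.py 9
```

```text
t 8.0 jig [0.8 0.7] [0.5784 0.0062 0.0379] F [-2.15  8.39 25.19] jv 0.044
```

View pics/c9.png

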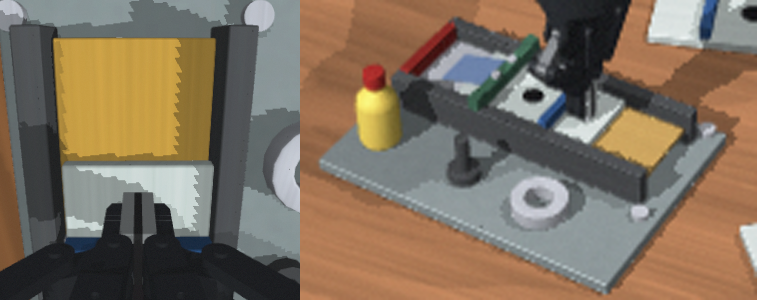

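Emit:
apply_moves(
  commands=[
    {"linear": [-0.0025, 0, 0], "delta_rot": [0, 0, 0], "fingers": 255},
    {"linear": [-0.005, 0, 0], "delta_rot": [0, 0, 0], "fingers": 255},
    {"linear": [-0.0075, 0, 0], "delta_rot": [0, 0, 0], "fingers": 255},
    {"linear": [-0.01, 0, 0], "delta_rot": [0, 0, 0], "fingers": 255},
    {"linear": [-0.0125, 0, 0], "delta_rot": [0, 0, 0], "fingers": 255},
    {"linear": [-0.015, 0, 0], "delta_rot": [0, 0, 0], "fingers": 255},
    {"linear": [-0.0175, 0, 0], "delta_rot": [0, 0, 0], "fingers": 255},
    {"linear": [-0.02, 0, 0], "delta_rot": [0, 0, 0], "fingers": 255},
  ],
)

```text
time: 8.9
tool_pos: [0.576, -0.0128, 0.0379]
tool_rot: [0.003, 0.75, 0.662, 0.007]
contact_force: [-1.9, 12.7, 25.5]
gripper_width: 0.002
```

```bash
python3 look.py 10
```

```text
t 8.9 jig [19.9  0.7] [ 0.576  -0.0128  0.0379] F [-1.87 12.69 25.54] jv 0.045
```

View pics/c10.png

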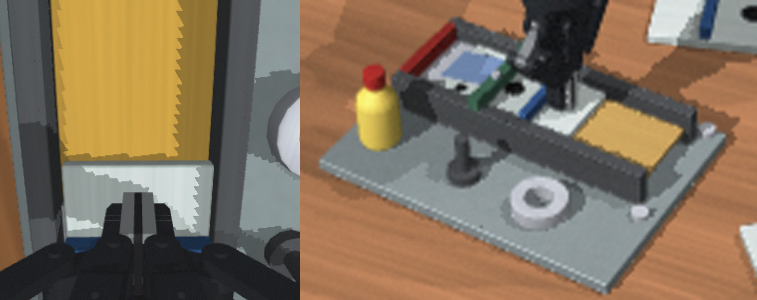

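Emit:
apply_moves(
  commands=[
    {"linear": [-0.0025, 0, 0], "delta_rot": [0, 0, 0], "fingers": 255},
    {"linear": [-0.005, 0, 0], "delta_rot": [0, 0, 0], "fingers": 255},
    {"linear": [-0.0075, 0, 0], "delta_rot": [0, 0, 0], "fingers": 255},
    {"linear": [-0.01, 0, 0], "delta_rot": [0, 0, 0], "fingers": 255},
    {"linear": [-0.0125, 0, 0], "delta_rot": [0, 0, 0], "fingers": 255},
    {"linear": [-0.015, 0, 0], "delta_rot": [0, 0, 0], "fingers": 255},
    {"linear": [-0.0175, 0, 0], "delta_rot": [0, 0, 0], "fingers": 255},
    {"linear": [-0.02, 0, 0], "delta_rot": [0, 0, 0], "fingers": 255},
  ],
)

```text
time: 9.8
tool_pos: [0.5735, -0.0331, 0.0379]
tool_rot: [0.003, 0.75, 0.662, 0.006]
contact_force: [-1.9, 11.1, 26.5]
gripper_width: -0.002
```

```bash
python3 look.py 11
```

```text
t 9.8 jig [40.4  0.7] [ 0.5735 -0.0331  0.0379] F [-1.94 11.12 26.52] jv 0.046
```

View pics/c11.png

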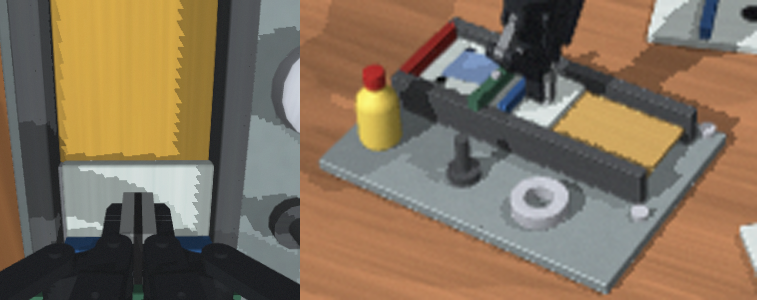

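The plate needs about 7–8 mm more. The lifter is still held down, with the tail over its end.

Emit:
apply_moves(
  commands=[
    {"linear": [-0.001, 0, 0], "delta_rot": [0, 0, 0], "fingers": 255},
    {"linear": [-0.002, 0, 0], "delta_rot": [0, 0, 0], "fingers": 255},
    {"linear": [-0.003, 0, 0], "delta_rot": [0, 0, 0], "fingers": 255},
    {"linear": [-0.004, 0, 0], "delta_rot": [0, 0, 0], "fingers": 255},
    {"linear": [-0.005, 0, 0], "delta_rot": [0, 0, 0], "fingers": 255},
    {"linear": [-0.006, 0, 0], "delta_rot": [0, 0, 0], "fingers": 255},
    {"linear": [-0.007, 0, 0], "delta_rot": [0, 0, 0], "fingers": 255},
    {"linear": [-0.008, 0, 0], "delta_rot": [0, 0, 0], "fingers": 255},
  ],
)

```text
time: 10.7
tool_pos: [0.5728, -0.0411, 0.0379]
tool_rot: [0.003, 0.75, 0.661, 0.007]
contact_force: [-0.3, 13.1, 24.7]
gripper_width: 0.0
```

```bash
python3 look.py 12
```

```text
t 10.7 jig [48.4  1.1] [ 0.5728 -0.0411  0.0379] F [-0.33 13.07 24.73] jv 0.058
```

View pics/c12.png

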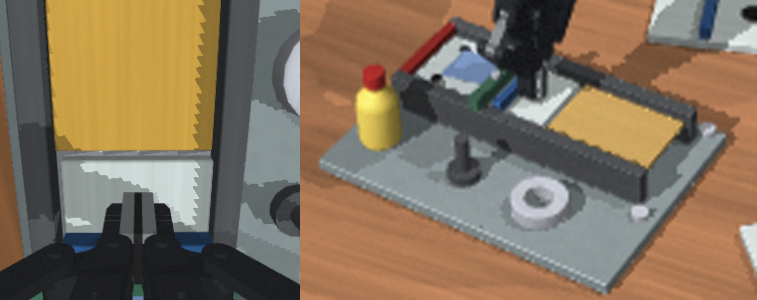

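The lifter has sprung up, and a steel gap shows behind the tail at crop row ~153. I'll keep going gently until the force shows the stop.

Emit:
apply_moves(
  commands=[
    {"linear": [-0.0005, 0, 0], "delta_rot": [0, 0, 0], "fingers": 255},
    {"linear": [-0.001, 0, 0], "delta_rot": [0, 0, 0], "fingers": 255},
    {"linear": [-0.0015, 0, 0], "delta_rot": [0, 0, 0], "fingers": 255},
    {"linear": [-0.002, 0, 0], "delta_rot": [0, 0, 0], "fingers": 255},
    {"linear": [-0.0025, 0, 0], "delta_rot": [0, 0, 0], "fingers": 255},
    {"linear": [-0.003, 0, 0], "delta_rot": [0, 0, 0], "fingers": 255},
    {"linear": [-0.003, 0, 0], "delta_rot": [0, 0, 0], "fingers": 255},
    {"linear": [-0.003, 0, 0], "delta_rot": [0, 0, 0], "fingers": 255},
  ],
)

```text
time: 11.6
tool_pos: [0.5728, -0.0415, 0.038]
tool_rot: [0.002, 0.75, 0.661, 0.009]
contact_force: [1.1, 19.5, 25.3]
gripper_width: 0.003
```

```bash
python3 look.py 13;python3 - <<'E'
from h import *
im=eyes.grab_frame('side')[190:290,285:405]; cv2.imwrite('pics/sd13.png',cv2.resize(im[:,:,::-1],None,fx=6,fy=6,interpolation=cv2.INTER_CUBIC))
E
```

```text
t 11.6 jig [48.9  1.1] [ 0.5728 -0.0415  0.038 ] F [ 1.12 19.5  25.34] jv 0.002
```

View pics/sd13.png

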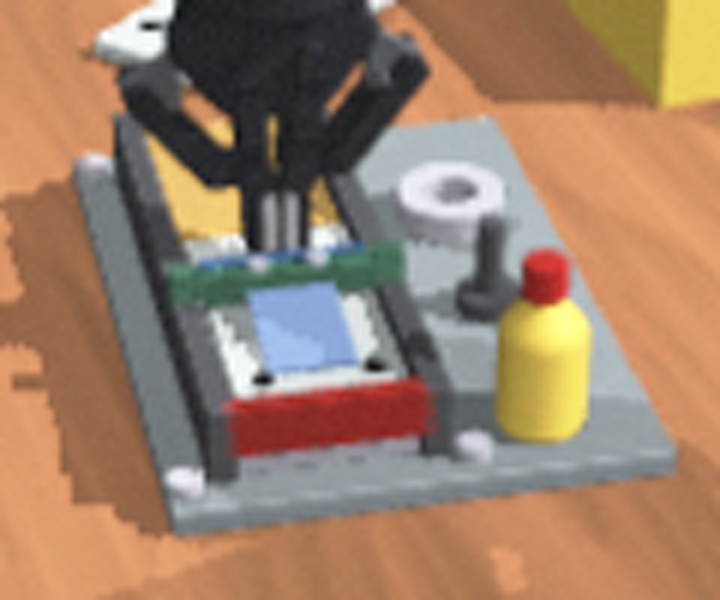

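View pics/c13.png

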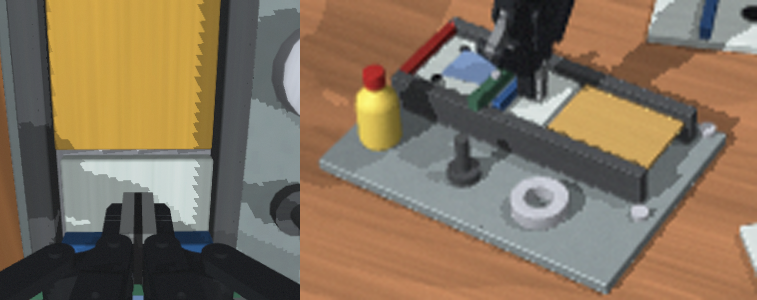

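The tip moved only 0.5 mm for a 3 mm command while the push rose from 13 to 19.5 N, so the nose is on the stop. I'll press on briefly to confirm, then ease off the push while still pressing down.

Emit:
apply_moves(
  commands=[
    {"linear": [-0.001, 0, 0], "delta_rot": [0, 0, 0], "fingers": 255},
    {"linear": [-0.002, 0, 0], "delta_rot": [0, 0, 0], "fingers": 255},
    {"linear": [-0.002, 0, 0], "delta_rot": [0, 0, 0], "fingers": 255},
    {"linear": [-0.002, 0, 0], "delta_rot": [0, 0, 0], "fingers": 255},
    {"linear": [-0.002, 0, 0], "delta_rot": [0, 0, 0], "fingers": 255},
    {"linear": [-0.002, 0, 0], "delta_rot": [0, 0, 0], "fingers": 255},
    {"linear": [-0.002, 0, 0], "delta_rot": [0, 0, 0], "fingers": 255},
    {"linear": [-0.002, 0, 0], "delta_rot": [0, 0, 0], "fingers": 255},
  ],
)

```text
time: 12.55
tool_pos: [0.5728, -0.0416, 0.038]
tool_rot: [0.001, 0.75, 0.661, 0.01]
contact_force: [3.0, 26.5, 25.0]
gripper_width: 0.003
```

Emit:
apply_moves(
  commands=[
    {"linear": [0.001, 0, 0], "delta_rot": [0, 0, 0], "fingers": 255},
    {"linear": [0.002, 0, 0], "delta_rot": [0, 0, 0], "fingers": 255},
    {"linear": [0.003, 0, 0], "delta_rot": [0, 0, 0], "fingers": 255},
    {"linear": [0.004, 0, 0], "delta_rot": [0, 0, 0], "fingers": 255},
    {"linear": [0.005, 0, 0], "delta_rot": [0, 0, 0], "fingers": 255},
    {"linear": [0.005, 0, 0], "delta_rot": [0, 0, 0], "fingers": 255},
    {"linear": [0.005, 0, 0], "delta_rot": [0, 0, 0], "fingers": 255},
    {"linear": [0.005, 0, 0], "delta_rot": [0, 0, 0], "fingers": 255},
  ],
)

```text
time: 13.35
tool_pos: [0.5728, -0.0415, 0.0379]
tool_rot: [0.004, 0.75, 0.662, 0.006]
contact_force: [0.1, 8.8, 24.5]
gripper_width: 0.001
```

```bash
python3 look.py 14
```

```text
t 13.35 jig [48.9  1.1] [ 0.5728 -0.0415  0.0379] F [ 0.13  8.76 24.52] jv 0.002
```

The stop is confirmed: 26.5 N with no motion. Now I lift off.

Emit:
apply_moves(
  commands=[
    {"linear": [0.0005, 0, -0.001], "delta_rot": [0, 0, 0], "fingers": 255},
    {"linear": [0.001, 0, -0.002], "delta_rot": [0, 0, 0], "fingers": 255},
    {"linear": [0.0015, 0, -0.003], "delta_rot": [0, 0, 0], "fingers": 255},
    {"linear": [0.002, 0, -0.004], "delta_rot": [0, 0, 0], "fingers": 255},
    {"linear": [0.002, 0, -0.005], "delta_rot": [0, 0, 0], "fingers": 255},
    {"linear": [0.0025, 0, -0.006], "delta_rot": [0, 0, 0], "fingers": 255},
    {"linear": [0.003, 0, -0.008], "delta_rot": [0, 0, 0], "fingers": 255},
    {"linear": [0.003, 0, -0.012], "delta_rot": [0, 0, 0], "fingers": 255},
  ],
)

```text
time: 14.25
tool_pos: [0.5644, -0.04, 0.0407]
tool_rot: [-0.002, 0.75, 0.662, -0.002]
contact_force: [-0.6, -0.4, -0.9]
gripper_width: 0.002
```

```bash
python3 look.py 15
```

```text
t 14.25 jig [48.4 -7.4] [ 0.5644 -0.04    0.0407] F [-0.62 -0.4  -0.94] jv 0.071
```

View pics/c15.png

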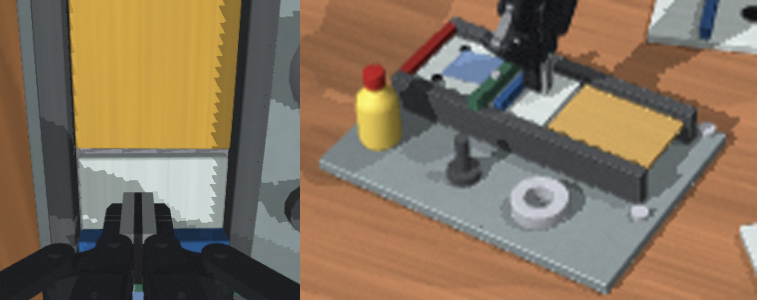

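The tips are free and the force is about zero. I'll raise the arm clear.

Emit:
apply_moves(
  commands=[
    {"linear": [0, 0, -0.005], "delta_rot": [0, 0, 0], "fingers": 255},
    {"linear": [0, 0, -0.015], "delta_rot": [0, 0, 0], "fingers": 255},
    {"linear": [0, 0, -0.035], "delta_rot": [0, 0, 0], "fingers": 255},
    {"linear": [0.01, 0, -0.06], "delta_rot": [0, 0, 0], "fingers": 255},
    {"linear": [0.03, 0, -0.09], "delta_rot": [0, 0, 0], "fingers": 255},
    {"linear": [0.05, 0, -0.12], "delta_rot": [0, 0, 0], "fingers": 255},
    {"linear": [0.07, 0, -0.15], "delta_rot": [0, 0, 0], "fingers": 255},
    {"linear": [0.08, 0, -0.16], "delta_rot": [0, 0, 0], "fingers": 255},
  ],
)

```text
time: 15.15
tool_pos: [0.5783, 0.0403, 0.2073]
tool_rot: [0.003, 0.749, 0.662, 0.003]
contact_force: [0.8, -0.0, 1.3]
gripper_width: 0.001
```

Emit:
apply_moves(
  commands=[
    {"linear": [0.02, 0, -0.005], "delta_rot": [0, 0, 0], "fingers": 255},
    {"linear": [0.04, 0, -0.01], "delta_rot": [0, 0, 0], "fingers": 255},
    {"linear": [0.06, 0, -0.01], "delta_rot": [0, 0, 0], "fingers": 255},
    {"linear": [0.07, 0, -0.01], "delta_rot": [0, 0, 0], "fingers": 255},
    {"linear": [0.08, 0, -0.01], "delta_rot": [0, 0, 0], "fingers": 255},
    {"linear": [0.08, 0, -0.01], "delta_rot": [0, 0, 0], "fingers": 255},
    {"linear": [0.08, 0, -0.01], "delta_rot": [0, 0, 0], "fingers": 255},
    {"linear": [0.08, 0, -0.01], "delta_rot": [0, 0, 0], "fingers": 255},
  ],
)

```text
time: 15.95
tool_pos: [0.5862, 0.118, 0.2121]
tool_rot: [-0.0, 0.75, 0.662, -0.0]
contact_force: [-0.1, 1.0, -0.2]
gripper_width: 0.0
```

```bash
python3 look.py 16;python3 - <<'E'
from h import *
im=eyes.grab_frame('side')[190:290,285:405]; a=cv2.resize(im[:,:,::-1],None,fx=4,fy=4,interpolation=cv2.INTER_CUBIC)
b=cv2.imread('pics/sc16.png')[:,:]; b=cv2.resize(b,(320,int(320*b.shape[0]/b.shape[1])))
o=np.zeros((400,800,3),np.uint8);o[:,:480]=a;o[:b.shape[0],480:]=b;cv2.imwrite('pics/f16.png',o)
cv2.imwrite('pics/full16.png',eyes.grab_frame('scene')[:,:,::-1])
E
```

```text
t 15.95 jig [-111.1   -5.5] [0.5862 0.118  0.2121] F [-0.12  0.96 -0.18] jv 0.003
```

View pics/f16.png

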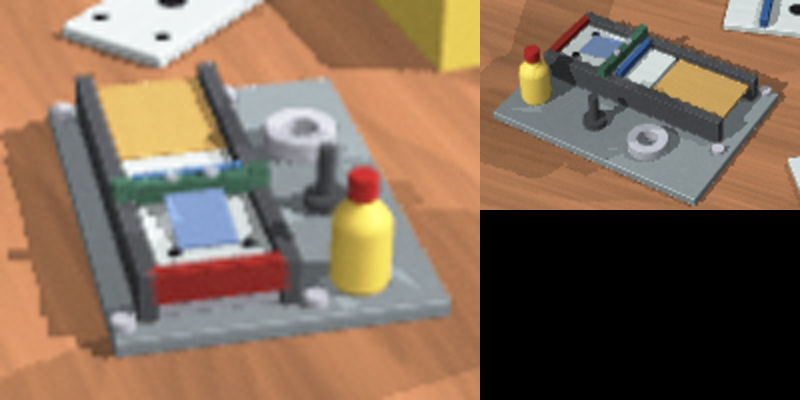

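View pics/sc16.png

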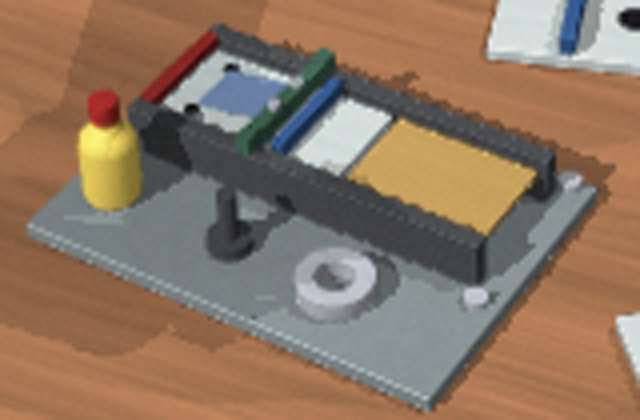

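View pics/full16.png

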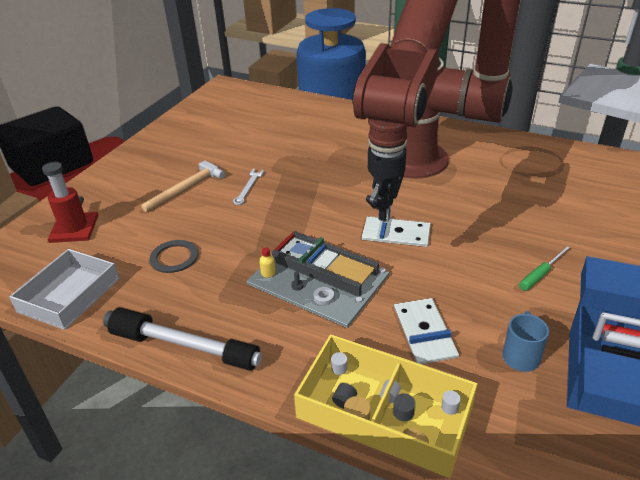

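The views show the nose at the red stop (side crop row ~255), the lifter up behind the tail, and the other objects where they were. I'll do a quick numeric check with the wrist view.

View pics/w16.png

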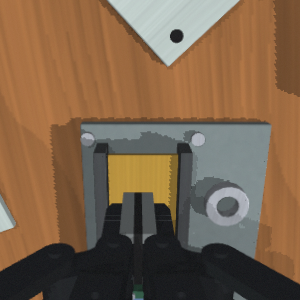

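```bash
python3 - <<'E'
from h import *
v=np.load('w16.npy'); s=dict(tool_pos=v[:3],tool_rot=v[3:]); c=cam('wrist',s)
im=cv2.imread('pics/w16.png')
for u in (110,165): 
  print(u,[tuple(map(int,x)) for x in im[120:300:3,u]])
J=np.linalg.inv
def jig(w,J=(0.5778,0.0071,np.radians(-97.15))):
    a=J[2];d=w[:2]-np.array(J[:2]); return (np.array([[np.cos(a),np.sin(a)],[-np.sin(a),np.cos(a)]])@d*1e3).round(1)
a=np.radians(-97.15);ex=np.array([np.cos(a),np.sin(a)])
for x,z in ((-75,37),(21,37),(25,38)):
  for y in (-20,20):
    P=np.r_[np.array([.5778,.0071])+ex*x/1e3+np.array([-ex[1],ex[0]])*y/1e3,z/1e3]; print(x,y,(proj(c,P)-[180,100]).round(1))
E
```

```text
110 [(50, 82, 118), (72, 72, 66), (140, 138, 126), (141, 138, 127), (140, 138, 127), (140, 138, 126), (136, 136, 125), (99, 98, 89), (100, 100, 92), (87, 86, 78), (81, 80, 73), (56, 74, 80), (63, 141, 178), (62, 143, 180), (62, 143, 182), (62, 144, 181), (64, 145, 183), (63, 145, 183), (63, 145, 181), (63, 146, 184), (61, 143, 181), (64, 148, 185), (63, 147, 185), (61, 144, 184), (64, 149, 189), (63, 145, 183), (64, 150, 189), (62, 145, 183), (53, 107, 133), (31, 29, 25), (30, 26, 23), (28, 25, 23), (29, 27, 24), (31, 28, 28), (30, 30, 27), (28, 27, 28), (30, 29, 27), (30, 30, 26), (29, 28, 25), (32, 27, 28), (32, 28, 27), (37, 33, 29), (38, 36, 35), (29, 28, 28), (33, 31, 30), (27, 25, 26), (29, 29, 25), (28, 26, 25), (27, 22, 21), (27, 25, 22), (26, 24, 24), (27, 27, 23), (28, 29, 26), (27, 27, 23), (29, 27, 26), (30, 28, 27), (30, 29, 27), (28, 25, 24), (32, 30, 27), (29, 24, 23)]
165 [(48, 78, 115), (71, 71, 65), (140, 140, 128), (143, 141, 129), (142, 141, 129), (112, 111, 102), (100, 100, 92), (100, 100, 92), (102, 101, 94), (102, 101, 93), (101, 100, 92), (65, 82, 88), (62, 145, 182), (61, 146, 184), (63, 146, 184), (64, 148, 185), (64, 147, 185), (63, 147, 185), (64, 147, 186), (64, 146, 185), (63, 146, 185), (63, 146, 185), (63, 148, 185), (63, 147, 185), (62, 147, 186), (63, 148, 187), (65, 149, 186), (64, 148, 186), (49, 89, 108), (33, 30, 28), (28, 26, 25), (29, 27, 26), (30, 27, 27), (33, 31, 29), (32, 29, 28), (28, 29, 25), (32, 30, 28), (30, 27, 27), (24, 23, 20), (32, 30, 29), (29, 25, 26), (33, 32, 30), (36, 34, 32), (30, 27, 27), (31, 30, 27), (28, 28, 25), (31, 28, 28), (30, 28, 25), (26, 22, 21), (28, 26, 24), (28, 26, 26), (25, 25, 26), (28, 28, 24), (29, 26, 24), (28, 29, 24), (31, 27, 24), (28, 26, 25), (33, 29, 27), (31, 30, 29), (29, 28, 27)]
-75 -20 [122.3 155.8]
-75 20 [163.  155.8]
21 -20 [123.7 239.9]
21 20 [160.9 239.9]
25 -20 [123.7 243.6]
25 20 [160.9 243.6]
```

The gripper hides the tail in that view, so I'll use the just-released wrist view (w15) and the scene view instead.

```bash
python3 - <<'E'
from h import *
v=np.load('w15.npy'); s=dict(tool_pos=v[:3],tool_rot=v[3:]); c=cam('wrist',s)
def jig(w,J=(0.5778,0.0071,np.radians(-97.15))):
    a=J[2];d=w[:2]-np.array(J[:2]); return (np.array([[np.cos(a),np.sin(a)],[-np.sin(a),np.cos(a)]])@d*1e3).round(1)
im=cv2.imread('pics/w15.png').astype(int)
for u in (90,195): print(u,[(r,im[r,u].tolist()) for r in range(146,162)])
for u in (90,195):
  print([ (r,z,jig(onz(c,(u+180,r+100),z/1e3)).tolist()) for r,z in ((149.5,37),(155,38),(157,38),(159,38))])
sc=cam('scene'); 
for nm,uv,z in [('tailR',(392,121),38),('tailL',(345,175),38),('lifter rearR',(535,174),37),('lift rearL',(487,237),37),('ribtop nearR',(340,88),50),('stop top nearR',(218,42),45),('stop nearL',(160,100),45)]:
  print(nm,jig(onz(sc,(240+uv[0]/4,225+uv[1]/4),z/1e3)))
E
```

```text
90 [(146, [70, 160, 201]), (147, [66, 152, 191]), (148, [106, 133, 146]), (149, [116, 115, 115]), (150, [116, 111, 109]), (151, [116, 112, 109]), (152, [139, 133, 130]), (153, [123, 121, 118]), (154, [104, 104, 98]), (155, [101, 103, 96]), (156, [103, 104, 98]), (157, [118, 120, 112]), (158, [151, 154, 145]), (159, [177, 179, 169]), (160, [196, 200, 187]), (161, [212, 215, 203])]
195 [(146, [68, 158, 201]), (147, [66, 156, 198]), (148, [73, 135, 164]), (149, [110, 116, 120]), (150, [115, 111, 107]), (151, [137, 131, 126]), (152, [119, 114, 111]), (153, [105, 105, 99]), (154, [104, 105, 98]), (155, [105, 106, 101]), (156, [116, 116, 109]), (157, [152, 152, 143]), (158, [178, 182, 169]), (159, [198, 201, 189]), (160, [216, 218, 207]), (161, [218, 220, 210])]
[(149.5, 37, [19.8, -28.3]), (155, 38, [22.1, -28.2]), (157, 38, [23.0, -28.3]), (159, 38, [24.0, -28.3])]
[(149.5, 37, [19.7, 18.9]), (155, 38, [22.0, 18.9]), (157, 38, [22.9, 18.9]), (159, 38, [23.9, 19.0])]
tailR [ 20.4 -30.1]
tailL [19.2 25.6]
lifter rearR [-76.7 -32.4]
lift rearL [-78.5  28.7]
ribtop nearR [ 56.3 -28.7]
stop top nearR [149.6 -33.5]
stop nearL [148.6  30.9]
```

```bash
python3 -c "
from plant import state,job_done
s=state();print(s['time'],s['contact_force'].round(2));print(job_done())"
```

```text
16.15 [-0.41  0.59  0.07]
the job is handed in; nothing more can be done
None
```

I pressed the plate down behind its rib with the shut fingertips and slid it about 100 mm, under the crossbar and drag spring, onto the red end stop. I then eased off, lifted clear and handed the job in at about 16 s of the 35 s allowed.

**Pressing:** The downward force was about 20–28 N throughout the slide, and the tip height held steady at about 38 mm, so the plate stayed down.

**On the stop:** A final push of 26.5 N gave no further motion. In the wrist view after release, the tail is at jig x ≈ 25 mm, which is the home position. That figure includes a correction of about 1.8 mm, taken from the lifter's edge.

**Lifter and bystanders:** The lifter has sprung up behind the tail. The bearing, bolt, oiler and bench items look unmoved in the last pictures. The contact force was about zero when I handed in.

**Disagreement:** A rough reading from the scene camera put the tail at jig x ≈ 20 mm. That camera also read the lifter and stop edges 2–6 mm short, and the raised lifter partly hides the tail there, so I trusted the wrist view and the force check instead.

**Sideways shift:** At release the tips shifted about 8 mm sideways as the arm relaxed. They stayed inside the channel, and the pictures show no effect on the plate.

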